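# Close the air-filter housing: hook the cover, lower it, lock the clamp

## Task

Put the loose metal cover back on the open air-filter housing: hold it tilted with its tongue edge low, hook the tongue under the housing's lip, then lower the opposite edge (do not let it drop) until the cover lies flat in its recess. Then pull the spring clamp's T-handle up, turn it so that its nose lies over the raised pad of the cover, and let it down onto the pad, fully locked. Leave the spray can, the spanner and the parts tray where they are.

Things in the scene. Friction and masses are not known exactly. Their poses are not given: they have to be found in the camera images.
- seat (a point): Middle of the recess at seat-ledge level, 60 mm above the bench: where the middle of the cover plate's underside lies when closed. Axes as the housing. Recess: side walls at y = +-57.5 mm, far wall at x = +62.5 mm, rim 6 mm above the seat (flush with the cover's top). With the lip and the far wall in the way the cover goes in only tilted.
- cover_grip (a point): Loose aluminium cover, about 0.35 kg, lying flat on the bench, right way up. Site: centre of its grip rib, 23 mm above the plate's underside. Axes: x from tongue to pad, y left, z up. Plate 120 (x) x 110 (y) x 6 mm; the rib across its middle is 16 mm thick (x), 80 mm long (y), 34 mm high.
- cover_tongue (a point): Middle of the end face of the cover's tongue, half-way through its 6 mm thickness; axes as the cover. The tongue is 70 mm wide, 6 mm thick, level with the plate and sticks out 16 mm from the plate's -x edge (its end is 76 mm from the cover's middle).
- clamp_grip (a point): Steel spring clamp on a vertical axis 100 mm in +x from the seat point. Site: on the axis, centre of the T-handle, a bar 60 mm long (own y), 16 mm thick (x), 26 mm high; at rest 40 mm above the seat. Below, on a 16 mm post, the nose: a bar 12 mm wide, 8 mm high, reaching 52 mm along the point's +y, in line with the handle; its underside 33 mm below the point.
- clamp_turn (a joint): Turn of the clamp in rad, growing anticlockwise seen from above. 0: nose along the housing's +y (open); 1.57: nose along the housing's -x, over the cover's pad (locked); stops at 0 and 1.62. Light friction; it stays where it is left.
- clamp_lift (a joint): Height of the clamp in m, 0 at rest, stop at 0.016. A spring pulls it down: about 5 N at rest, 8 N at 10 mm up. At rest the nose's underside is 7 mm above the seat, 7 mm lower than the top of the seated cover's pad: pull it up more than 7 mm to turn over the pad. Let down on the pad it stays at about 0.007.
- spray_mid (a point): Bystander: upright spray can, 64 mm across, 190 mm tall; point at its middle.
- spanner: Bystander: steel spanner 190 mm long lying on the bench.
- parts_tray: Bystander: shallow steel tray 180 x 110 x 30 mm; origin at the centre of its underside.
- cover: The same cover as a body; origin at the middle of the plate's underside, 23 mm below cover_grip.
- housing: Black plastic air-filter housing fixed to the bench, open on top: 140 mm wide (y), 66 mm high, from x = -89 mm (plus a 28 mm rubber snout) to x = +118 mm of its origin, which lies on the bench straight below the seat point. Axes: x from the lip towards the clamp (roughly away from the robot), y left, z up.
- lip_edge (a point): Middle of the lip's underside edge, 64 mm in -x from the seat point and 12 mm above the seat. The lip runs along y over the full width; it is 6 mm thick (top 18 mm above the seat). The slot under it is 12 mm high, runs 15 mm farther in -x and ends at a wall; its floor is level with the seat.
- cover_pad (a point): Centre of the top of the cover's raised pad, a block 18 (x) x 40 (y) mm, 8 mm high, on the plate's top at its +x edge (x = 42 to 60 mm from the cover's middle); 14 mm above the plate's underside.
Not all that is in view belongs to the job. Leave any orange or red look-alike of the cover alone.

How it is judged:
By the outcome, as a careful person would: the job done as asked, in the order asked, and still so for the second after the job is handed in, with the robot touching nothing.
It also fails if it takes over 56 s, if anything falls off the work surface, if the arm or the gripper's body presses on something with over 40 N, if the wrist force passes 120 N, or if a joint passes its speed limit or range.

## Robot

A 6-joint arm with a two-finger parallel gripper is mounted at the origin on the work surface. World frame = base frame: x ahead of the robot, y to its left, z up, the work surface at z = 0. Lengths are in mm, angles in rad, forces in N, time in s.
With the tool pointing down it reaches from about 375 to 900 mm from the base axis. Payload 3.1 kg.
Tool frame: the origin (TCP) lies at the very end of the fingers, on their centre line; the grasp point (between the pads) lies 19 mm behind it; z points along the fingers, y is the line along which they close (so a half turn about z gives the same grasp; the last joint's range is limited). The gripper opens to 85 mm and grips with 20 to 120 N. Pads are 22 mm wide; open, the fingers measure 114 mm over their backs; the gripper's body (76 mm by 85 mm) begins 54 mm behind the grasp point. The pads swing forward as they close: fully open they stand 13 mm farther back than shut.
Start: joints at [1.093, 0.527, 1.433, -0, 1.181, -0.178], TCP at [184.54, 597.111, 231.31] pointing down, gripper open.
Joint ranges: [-3.08, 3.08], [-0.75, 2.2], [0.22, 2.44], [-1.43, 4.57], [0, 2.65], [-2.85, 2.85]. Speed limits (rad/s): [2.79, 2.79, 3.14, 3.14, 3.14, 3.14].

## Interface

Orientations are given as a unit quaternion [w, x, y, z].
In Python, from workcell import env gives the robot as it stands. Calls block until the motion is done:
- env.move_to(position, orientation): joint-space move of the TCP to a pose.
- env.line_to(position, orientation=None, max_speed=150, threshold=None): straight line of the TCP; orientation=None keeps the orientation; max_speed is the mean speed in mm/s. With threshold (N) it stops when the force on the tool has changed by that much, and returns True; else False.
- env.move_j(angles): joint-space move.
- env.set_gripper(opening, grip_force=None): finger opening in mm; grip_force is the grip in N (None keeps the last); returns when the fingers have stopped.
- env.pause(seconds).
- env.inverse_kinematics(position, orientation): joint angles nearest the present ones, or None.
- env.capture(name): name is "scene" or "side" or "wrist"; returns a dict with "color" (384x512x3 uint8, red, green, blue), "mtx" (3x3 intrinsics, pixels), "view" (4x4, takes a point from world to camera coordinates); the wrist camera has in their place "mount" (4x4, takes a point from camera to tool coordinates, whose origin is the TCP and whose axes are the flange's). Camera axes: x right, y down, z forward; pixel columns grow to the right and rows downward; lengths in mm; the calibration is good to about 2 mm. A picture is of the moment at which its call begins: read the wrist's pose just before it. There is no depth.
A pose or a line that the arm cannot do raises env.Unreachable and nothing moves.
- env.job_done(): hands the job in; it is judged then, once.
Trained networks look in a picture, given as the dict that the camera call returned (one of the last four; its "shot" number tells which), for a name from the list of things; names that differ only in an ending like _2 or _b are one class to them, and where a whole thing is asked for, a point or a joint stands for the part that bears it (a point fixed in the world has none). Each returns a list of dicts, best first, with "score" (0 to 1); they miss things now and then, are a little off and sometimes report something else, mostly with a low value. They report only what shows in the picture. A call takes as long as a camera call. They do not tell look-alikes from the thing itself.
- env.masks_of(label, picture): "region" (384x512 bool, what is visible of it) and "rect" ([centre column, centre row, width, height] in pixels, round what is visible of it).
Readings, each from a call of its own:
- env.current_time_s(): time.
- env.current_joints(): joint angles.
- env.current_qvel(): joint speeds.
- env.current_tau(): joint torques, N m.
- env.current_tool_pos(): TCP position.
- env.current_ee_rot(): TCP orientation.
- env.current_wrist_force(): force on the tool from outside, world axes, zero at the start.
- env.current_moment(): the same for the moment, N m.
- env.current_grip_width(): finger opening in mm.
- env.current_grasp_force(): force on a finger pad.
Only numpy, scipy, OpenCV 4.12 (cv2) and the standard library are available. Lean on these libraries where they do the work, as an engineer would, in place of code of your own. Each camera call takes 0.05 s, during which the arm holds its last target. There are 200 camera calls.

## Working session

There is one attempt and no reset: what is moved stays moved. The work goes in short steps, each a Python script; the robot and the scene stay as the last script left them, time stands still between calls to the robot, and variables do not carry over. Pictures are saved under pics/ and viewed, at most 10 in all, crops included, and the job is handed in when it is done.

```bash
ls; mkdir -p pics
cat > s1.py <<'E'
from workcell import env
import numpy as np, cv2, pickle
out={}
ims=[]
for n in ["scene","side"]:
    p=env.capture(n); out[n]=p
    im=p["color"][:,:,::-1].copy()
    for lab,c in [("cover",(255,0,0)),("housing",(0,255,0)),("clamp_grip",(0,0,255)),("cover_pad",(255,255,0))]:
        for m in env.masks_of(lab,p)[:3]:
            print(n,lab,round(m["score"],2),np.round(m["rect"],1))
            cs,_=cv2.findContours(m["region"].astype(np.uint8),0,2)
            out[(n,lab,round(m["score"],3))]=m["region"]
            if m["score"]>.3: cv2.drawContours(im,cs,-1,c,1)
    ims.append(im)
    print(p["mtx"],p["view"])
pickle.dump(out,open("o1.pkl","wb"))
cv2.imwrite("pics/a.png",cv2.resize(ims[0],(800,600)))
cv2.imwrite("pics/b.png",cv2.resize(ims[1],(800,600)))
print(env.current_time_s(),env.current_ee_rot())
E
python3 s1.py
```

```text
pics
scene cover 0.78 [101.8 268.2  56.3  46.2]
scene cover 0.65 [183.2 269.9  59.1  45.3]
scene cover 0.62 [219.2 206.1  38.6  38.1]
scene housing 0.63 [325.4 222.2  65.7  84.3]
scene clamp_grip 0.69 [332.2 240.7  28.3  16.2]
scene clamp_grip 0.27 [260.5 276.9  25.2  48.8]
scene cover_pad 0.98 [218.2 156.4  32.1  36.9]
scene cover_pad 0.95 [148.9 135.3  43.9  32.3]
scene cover_pad 0.87 [181.7 273.   57.6  47.6]
[[427.92085489   0.         252.11941984]
 [  0.         427.92085489 199.86119882]
 [  0.           0.           1.        ]] [[-1.76904327e-01  9.84226552e-01  1.71832177e-03  1.36296522e+02]
 [ 8.34622622e-01  1.50939449e-01 -5.29738012e-01 -3.56967728e+02]
 [-5.21641580e-01 -9.22787960e-02 -8.48159588e-01  1.54244340e+03]
 [ 0.00000000e+00  0.00000000e+00  0.00000000e+00  1.00000000e+00]]
side cover 0.92 [203.4 273.6  59.   49.7]
side cover 0.82 [220.7 359.4  65.8  49.3]
side cover 0.7 [385.4 283.7  47.2  49.6]
side housing 0.77 [223.8 161.8  75.4  56.4]
side cover_pad 0.89 [202.5 273.9  54.6  45.9]
side cover_pad 0.79 [259.7 241.2  49.2  42. ]
side cover_pad 0.77 [225.4 360.1  65.9  44.9]
[[388.9118051    0.         253.31874245]
 [  0.         388.9118051  194.24087684]
 [  0.           0.           1.        ]] [[ 9.08252960e-01 -4.18024417e-01  1.82249222e-02 -4.83569823e+02]
 [-2.94639197e-01 -6.69882511e-01 -6.81502139e-01  1.75690164e+02]
 [ 2.97093091e-01  6.13606558e-01 -7.31589152e-01  1.13050890e+03]
 [ 0.00000000e+00  0.00000000e+00  0.00000000e+00  1.00000000e+00]]
0.5 [-1.22417348e-05  1.49317805e-01  9.88789253e-01 -7.33579322e-05]
```

View pics/a.png

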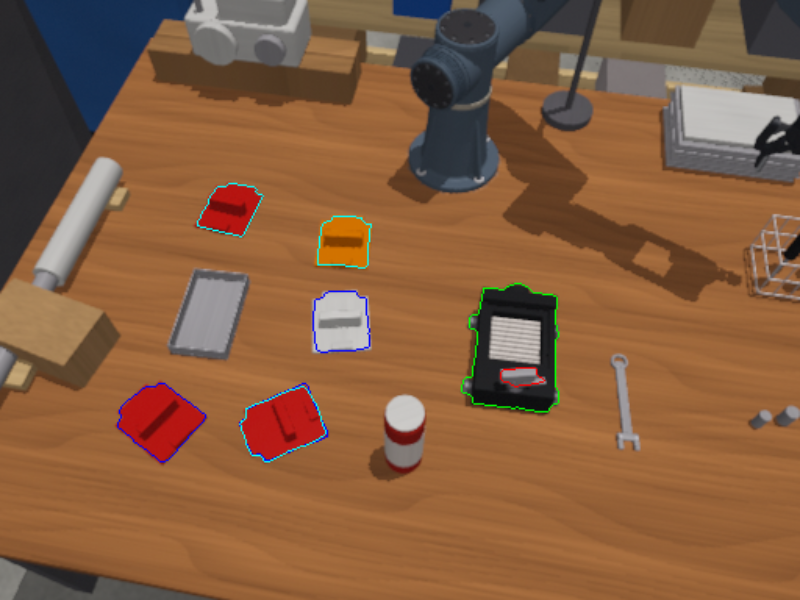

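View pics/b.png

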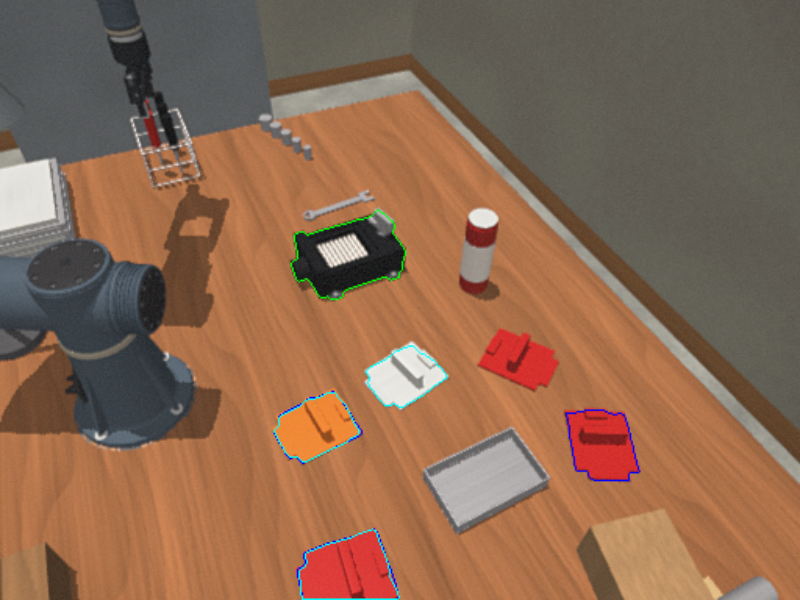

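The grey cover is at about (341,322) in a.png. It is the only metal one; the others are red or orange. The housing is at (515,345) with its lip towards the robot and the clamp at (520,377). The spray can, spanner and tray are clear of both. Next I'll fit poses by silhouette and look closer with the wrist camera.

```bash
cat > h.py <<'E'
from workcell import env
import numpy as np, cv2, itertools
from scipy.optimize import minimize
from scipy.spatial.transform import Rotation as R
def box(x0,x1,y0,y1,z0,z1): return np.array(list(itertools.product((x0,x1),(y0,y1),(z0,z1))),float)
COVER=[box(-60,60,-55,55,0,6),box(-76,-60,-35,35,0,6),box(-8,8,-40,40,6,40),box(42,60,-20,20,6,14)]
HOUS=[box(-89,118,-70,70,0,66),box(-89,-64,-70,70,60,78),box(-117,-89,-25,25,10,50),box(92,108,-30,30,87,113)]
def rot(q): return R.from_quat(np.roll(q,-1))
def quat(r): return np.roll(r.as_quat(),1)
def T(r,p): M=np.eye(4); M[:3,:3]=r.as_matrix(); M[:3,3]=p; return M
def view(p):
    if "view" in p: return p["view"]
    return np.linalg.inv(p["tool"]@p["mount"])
def wrist():
    t=T(rot(env.current_ee_rot()),env.current_tool_pos()); p=env.capture("wrist"); p["tool"]=t; return p
def proj(p,X):
    V=view(p); c=X@V[:3,:3].T+V[:3,3]; c=c@p["mtx"].T; return c[:,:2]/c[:,2:]
def back(p,uv,z):
    V=view(p); o=-V[:3,:3].T@V[:3,3]; d=V[:3,:3].T@np.linalg.inv(p["mtx"])@[*uv,1]; return o+d*(z-o[2])/d[2]
def place(X,q): return R.from_euler('z',q[2]).apply(X)+[q[0],q[1],0]
def render(p,boxes,q):
    m=np.zeros((384,512),np.uint8)
    for b in boxes: cv2.fillConvexPoly(m,cv2.convexHull(np.clip(np.round(proj(p,place(b,q))*16),-1e5,1e5).astype(np.int32)),1,shift=4)
    return m>0
def fit(obs,boxes,q0):
    S=np.array([1,1,.01])
    def cost(s):
        q=s*S; return -sum((render(p,boxes,q)&m).sum()/(render(p,boxes,q)|m).sum() for p,m in obs)/len(obs)
    best=None
    for dy in (-.25,0,.25):
        s0=np.array([q0[0],q0[1],q0[2]+dy])/S
        r=minimize(cost,s0,method="Nelder-Mead",options=dict(initial_simplex=s0+np.vstack([np.zeros(3),np.diag([15,15,12])]),xatol=.1,fatol=1e-5))
        if best is None or r.fun<best.fun: best=r
    return best.x*S,-best.fun
def pick(lab,p,uv):
    "mask nearest to the expected pixel"
    ms=[m for m in env.masks_of(lab,p)]
    return min(ms,key=lambda m:np.hypot(*(np.array(m["rect"][:2])-uv)))["region"] if ms else None
def down(yaw,tilt=0):
    "tool pointing down; tool y (closing) along object x for object yaw"
    return None
def overlay(p,sets,name,scale=1.5):
    im=p["color"][:,:,::-1].copy()
    for boxes,q,c in sets:
        for b in boxes:
            h=cv2.convexHull(np.clip(proj(p,place(b,q)),-2000,2000).astype(np.int32)); cv2.polylines(im,[h],True,c,1)
    cv2.imwrite(name,cv2.resize(im,None,fx=scale,fy=scale))
E
cat > s2.py <<'E'
from h import *
import pickle
o=pickle.load(open("o1.pkl","rb"))
def near(n,lab,uv):
    best=None
    for k,m in o.items():
        if isinstance(k,tuple) and k[0]==n and k[1]==lab:
            c=np.argwhere(m).mean(0)[::-1]
            d=np.hypot(*(c-uv))
            if best is None or d<best[0]: best=(d,m)
    print(n,lab,"dist",best[0]); return best[1]
sc,sd=o["scene"],o["side"]
mc=near("scene","cover",(219,206)); mc2=near("side","cover_pad",(259,241))
q0=np.r_[back(sc,(219,206),10)[:2],0]
print(q0)
qc=fit([(sc,mc),(sd,mc2)],COVER,q0); print("cover",qc)
q0=np.r_[back(sc,(328,221),60)[:2],0]
qh=fit([(sc,near("scene","housing",(325,222))),(sd,near("side","housing",(223,161)))],HOUS,q0); print("housing",qh)
pickle.dump((qc[0],qh[0]),open("q1.pkl","wb"))
print(rot(env.current_ee_rot()).as_matrix().round(3))
p=wrist(); print(p["mount"].round(3),p["mtx"].round(1))
E
python3 s2.py
```

```text
scene cover dist 1.2317859814773078
side cover_pad dist 0.660997936938206
[ 484.0537162 -153.3772114    0.       ]
cover (array([ 4.83994431e+02, -1.56200086e+02,  2.05508197e-01]), np.float64(0.9191304214515428))
scene housing dist 4.317383998600113
side housing dist 2.099146182705498
housing (array([4.83277819e+02, 1.75029386e+02, 4.01599690e-02]), np.float64(0.9358863849974949))
[[-0.955  0.295 -0.   ]
 [ 0.295  0.955 -0.   ]
 [ 0.    -0.    -1.   ]]
[[  -0.      -0.953   -0.304   78.566]
 [   1.      -0.       0.       0.189]
 [  -0.      -0.304    0.953 -142.608]
 [   0.       0.       0.       1.   ]] [[335.9   0.  257.3]
 [  0.  335.9 192.1]
 [  0.    0.    1. ]]
```

```bash
cat >> h.py <<'E'
def tool(yaw,a=0,flip=1):
    "tool closing along object x (object yaw, tilted by a: tongue (-x) side low for a>0)"
    O=R.from_euler('z',yaw)*R.from_euler('y',-a)
    M=O.as_matrix(); return R.from_matrix(np.c_[flip*M[:,1],flip*M[:,0],-M[:,2]])
E
cat > s3.py <<'E'
from h import *
import pickle
qc,qh=pickle.load(open("q1.pkl","rb"))
o=pickle.load(open("o1.pkl","rb")); print("can base",back(o["scene"],(258.5,294),0))
for f in (1,-1):
    for q,z in((qh,280),(qc,200)):
        r=tool(q[2],0,f); j=env.inverse_kinematics(np.r_[q[:2],z]+30*r.as_matrix()[:,0],quat(r)); print(f,None if j is None else np.round(j,2))
    for d in (0,1.57):
        r=tool(qh[2]+d,0,f); c=place(np.array([[100,0,84]]),qh)[0]; j=env.inverse_kinematics(c,quat(r)); print("clamp",None if j is None else np.round(j,2))
E
python3 s3.py
```

```text
can base [731.510932    10.57227781   0.        ]
1 [ 0.19  0.33  1.62 -0.    1.18  0.15]
1 [-0.49  0.4   1.79 -0.    0.95 -0.69]
clamp [ 0.11  0.7   1.59 -0.    0.86  0.07]
clamp [ 0.11  0.7   1.59 -0.    0.86 -1.5 ]
-1 None
-1 [-0.58  0.44  1.72 -0.    0.99  2.36]
clamp None
clamp [ 0.11  0.7   1.59 -0.    0.86  1.65]
```

```bash
cat > s4.py <<'E'
from h import *
import pickle
qc,qh=pickle.load(open("q1.pkl","rb"))
res=[]
for nm,lab,B,q,z in(("h","housing",HOUS,qh,270),("c","cover",COVER,qc,190)):
    r=tool(q[2]); env.move_to(np.r_[q[:2],z]+30*r.as_matrix()[:,0]+(np.r_[15,0,0] if nm=="h" else 0),quat(r)); env.pause(.15)
    p=wrist(); uv=proj(p,place(np.array([[0,0,30.]]),q))[0]
    m=pick(lab,p,uv)
    qn,s=fit([(p,m)],B,q); print(lab,qn.round(3),s.round(3),"expected",uv.round(),"mask",np.argwhere(m).mean(0)[::-1].round(),m.sum())
    overlay(p,[(B,qn,(0,255,0))],f"pics/w{nm}.png"); res.append((p,m,qn))
pickle.dump(res,open("o2.pkl","wb")); print(env.current_time_s())
E
python3 s4.py
```

```text
housing [4.82913e+02 1.75643e+02 4.20000e-02] 0.953 expected [245. 181.] mask [253. 181.] 27277
cover [ 4.81737e+02 -1.57098e+02  2.57000e-01] 0.972 expected [257. 204.] mask [249. 194.] 12990
4.1667
```

View pics/wh.png

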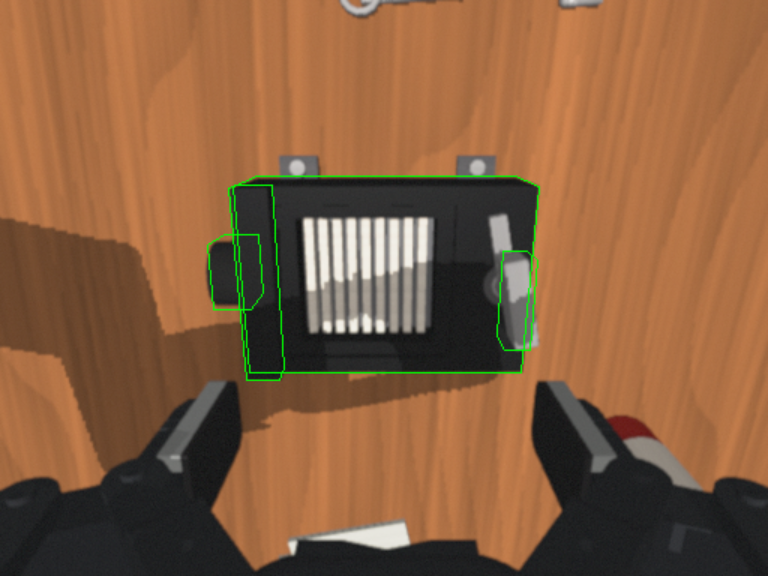

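View pics/wc.png

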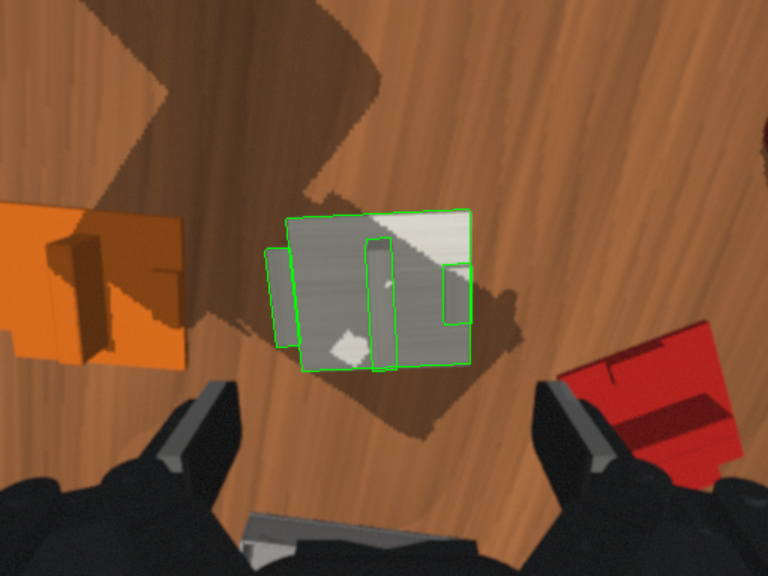

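The cover fit matches the grey cover, with its rib at (382,305). The housing outline also fits. The clamp handle at (520,303) with its nose at (498,215) is turned slightly from 0. I'll fit its angle and check the housing edges in a brightened crop.

```bash
cat > s5.py <<'E'
from h import *
import pickle
res=pickle.load(open("o2.pkl","rb")); p,m,q=res[0]
mc=env.masks_of("clamp_grip",p); print([(round(x["score"],2),np.round(x["rect"])) for x in mc])
mc=mc[0]["region"]
CL=lambda t:[R.from_euler('z',t).apply(b)+[100,0,0] for b in (box(-8,8,-30,30,87,113),box(-6,6,0,52,67,75))]
def iou(a,b): return (a&b).sum()/(a|b).sum()
ts=np.arange(0,.6,.02); v=[iou(render(p,CL(t),q),mc) for t in ts]; t=ts[np.argmax(v)]; print("turn",t,max(v))
# joint refit of clamp with free centre
best=minimize(lambda s:-iou(render(p,CL(s[2]*.01),[s[0],s[1],q[2]]),mc),[q[0],q[1],t*100],method="Nelder-Mead",options=dict(initial_simplex=np.array([q[0],q[1],t*100])+np.vstack([np.zeros(3),np.diag([5,5,8])])))
print("clamp-based housing xy",best.x,-best.fun)
# housing with clamp union, snout removed from the mask's influence by a free snout
H2=HOUS[:2]+CL(t)
sn=render(p,[box(-135,-90,-45,45,0,66)],q)&~render(p,HOUS[:1],q)
q2,s=fit([(p,(m|mc)&~sn)],H2,q); print("housing refit",q2,s)
im=(255*(p["color"][:,:,::-1]/255.)**.45).astype(np.uint8)
S=3.4; u0,v0=130,95; im=cv2.resize(im[v0:270,u0:365],None,fx=S,fy=S,interpolation=2)
def ln(X,c): cv2.polylines(im,[((proj(p,place(np.array(X,float),q2))+.5-[u0,v0])*S).astype(np.int32)],True,c,1)
ln([[-89,-70,66],[118,-70,66],[118,70,66],[-89,70,66]],(0,255,0))
ln([[62.5,-57.5,66],[62.5,57.5,66],[-64,57.5,66],[-64,-57.5,66]],(255,255,0))
ln([[-64,-70,78],[-64,70,78]],(0,0,255))
for b in CL(t): cv2.polylines(im,[cv2.convexHull(((proj(p,place(b,q2))+.5-[u0,v0])*S).astype(np.int32))],True,(255,0,255),1)
cv2.imwrite("pics/wh2.png",im); pickle.dump((res[1][2],q2,t),open("q2.pkl","wb"))
E
python3 s5.py
```

```text
[(0.85, array([341., 188.,  35.,  90.])), (0.24, array([233., 358.,  76.,  18.]))]
turn 0.2 0.8971518987341772
clamp-based housing xy [482.86958569 174.85389672  20.47055309] 0.903448275862069
housing refit [4.83328158e+02 1.75503878e+02 3.97285802e-02] 0.9531646514405135
```

View pics/wh2.png

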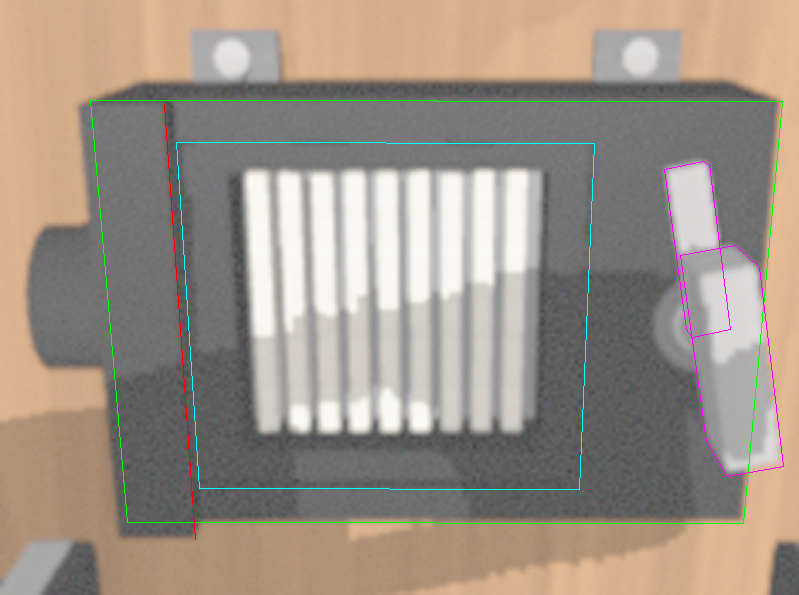

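The housing, lip line and recess agree with the picture to about 1 mm. The clamp is turned about 0.2 rad, with its handle at (735,360) and nose at (690,210). Now to grasp the cover.

```bash
cat > s6.py <<'E'
from h import *
import pickle
qc,qh,t=pickle.load(open("q2.pkl","rb"))
r=quat(tool(qc[2])); c=lambda z:np.r_[qc[:2],z]
env.set_gripper(50,80)
env.move_to(c(70),r); 
print("hit",env.line_to(c(9.5),r,100,threshold=12), env.current_tool_pos())
env.set_gripper(5,80); w=env.current_grip_width(); g=env.current_tool_pos()
print(w,env.current_grasp_force(),env.current_wrist_force(),g)
if 13<w<19:
    env.line_to(c(100),r,120); print(env.current_grip_width(),env.current_wrist_force(),env.current_tool_pos())
pickle.dump((qc,qh,t,g[2]),open("q3.pkl","wb")); print(env.current_time_s())
p=wrist(); cv2.imwrite("pics/held.png",cv2.cvtColor(p["color"],cv2.COLOR_RGB2BGR))
pickle.dump(p,open("held.pkl","wb"))
E
python3 s6.py
```

```text
hit False [ 482.23357115 -157.2533473    10.12888737]
14.711255443405774 79.22904968261719 [0.34067626 0.1858145  5.4034981 ] [ 482.12261695 -157.32402773   10.30055512]
14.862870432648567 [ 0.17788347 -0.28309171 -2.86358353] [ 481.09587434 -156.74495414   99.41211935]
7.2917
```

View pics/held.png

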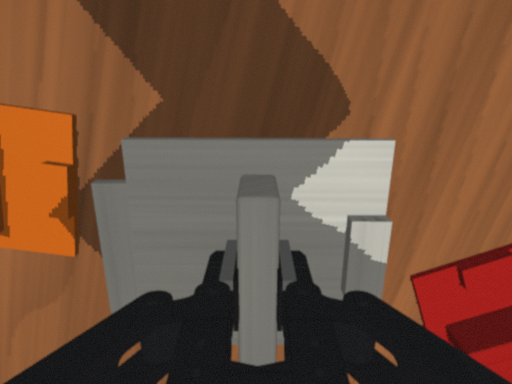

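The cover is held square by the rib: width is 14.8 mm, the plate's far corners are at (124,140) and (393,140), and the tongue is on the left at (95,181). I'll check the in-hand offset numerically and carry it over, tilted, to above the recess.

```bash
cat >> h.py <<'E'
import pickle
A0=.26
def pose(qh,hg,P,a,off=(0,0)):
    "TCP pose for the cover with its tongue's lower edge at P (housing frame, z above seat), tilt a; off: cover centre minus TCP in cover x,y"
    O=R.from_euler('z',qh[2])*R.from_euler('y',-a)
    Pw=place(np.array([[P[0],P[1],P[2]+60.]]),qh)[0]
    return Pw+O.apply([76-off[0],-off[1],hg]),quat(tool(qh[2],a))
E
cat > s7.py <<'E'
from h import *
qc,qh,t,hg=pickle.load(open("q3.pkl","rb")); p=pickle.load(open("held.pkl","rb"))
tp=p["tool"]; X=np.array([[-60,55,6],[60,55,6],[-76,35,6],[60,20,14],[-8,40,40],[8,40,40]],float)
w=tp@np.array([[0,1,0,0],[1,0,0,0],[0,0,-1,hg],[0,0,0,1.]])  # cover pose in world
print(proj(p,X@w[:3,:3].T+w[:3,3]).round(1).tolist(),"obs [124,140],[393,140],[95,181],[389,216],[240,177],[278,177]")
env.line_to(*pose(qh,hg,(-50,0,60),0),max_speed=200)
env.line_to(*pose(qh,hg,(-50,0,45),A0),max_speed=100)
env.pause(.2); print(env.current_tool_pos()-pose(qh,hg,(-50,0,45),A0)[0],env.current_wrist_force(),env.current_grip_width(),env.current_time_s())
s=wrist(); cv2.imwrite("pics/hov.png",cv2.cvtColor(s["color"],cv2.COLOR_RGB2BGR)); pickle.dump(s,open("hov.pkl","wb"))
H=np.array([[-89,70,66],[118,70,66],[118,-70,66],[-64,70,78],[-64,0,78]],float); print(proj(s,place(H,qh)).round(1).tolist())
E
python3 s7.py
```

```text
[[121.3, 141.1], [395.4, 140.9], [91.6, 184.9], [392.6, 222.0], [236.0, 198.5], [281.1, 198.5]] obs [124,140],[393,140],[95,181],[389,216],[240,177],[278,177]
[ 2.04872348 -0.0930457   0.40397929] [-0.32970198 -1.00710175 -3.1104238 ] 14.672965135190719 9.85
[[15.6, 101.6], [368.5, 97.4], [351.0, 279.7], [62.7, 102.0], [84.6, 229.5]]
```

View pics/hov.png

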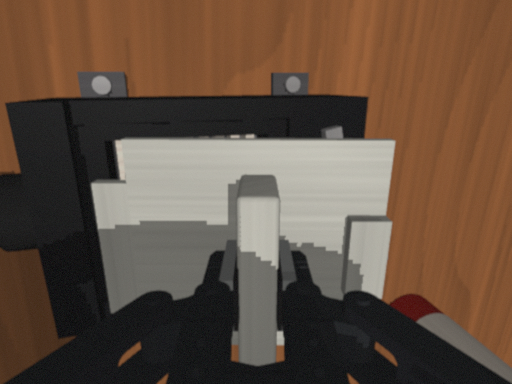

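The cover is tilted above the recess, tongue (95,181) low and on the lip side. The housing top corner is seen at (366,97), against (368,97) predicted. Now feel for the ledge, then the slot's end.

```bash
cat >> h.py <<'E'
def tip(qh,hg,a=None):
    "where the tongue's lower edge is (housing frame), from the measured tool pose"
    Rt=rot(env.current_ee_rot()).as_matrix(); O=np.c_[Rt[:,1],Rt[:,0],-Rt[:,2]]
    Pw=np.array(env.current_tool_pos())-O@np.array([76,0,hg])
    l=R.from_euler('z',-qh[2]).apply(Pw-[qh[0],qh[1],60])
    return np.r_[l,np.arctan2(O[2,0],O[0:2,0]@[np.cos(qh[2]),np.sin(qh[2])])].round(2)
E
cat > s8.py <<'E'
from h import *
qc,qh,t,hg=pickle.load(open("q3.pkl","rb"))
print(tip(qh,hg))
env.line_to(*pose(qh,hg,(-54,0,8),A0),max_speed=80); env.pause(.2); print(tip(qh,hg),env.current_wrist_force())
print(env.line_to(*pose(qh,hg,(-54,0,-5),A0),max_speed=15,threshold=5)); print("floor",tip(qh,hg),env.current_wrist_force(),env.current_time_s())
E
python3 s8.py
```

```text
[-48.3   -0.1   45.17   0.26]
[-53.42   0.06   8.49   0.26] [-0.33163542  1.38367171 -2.2110137 ]
True
floor [-53.74   0.    -0.64   0.26] [0.88140605 0.13283527 5.37003804] 11.325
```

```bash
cat > s9.py <<'E'
from h import *
qc,qh,t,hg=pickle.load(open("q3.pkl","rb"))
env.line_to(*pose(qh,hg,(-54,0,.2),A0),max_speed=20); env.pause(.15); print(tip(qh,hg),env.current_wrist_force())
h=env.line_to(*pose(qh,hg,(-85,0,.2),A0),max_speed=20,threshold=6); e=tip(qh,hg); print(h,"end",e,env.current_wrist_force(),env.current_time_s())
E
python3 s9.py
```

```text
[-5.433e+01 -4.000e-02 -8.000e-02  2.600e-01] [-0.00770144  0.27783305 -2.60523928]
True end [-77.18   0.18   0.37   0.27] [ 1.68318327  0.39479726 -1.72340105] 12.9333
```

```bash
cat > s10.py <<'E'
from h import *
qc,qh,t,hg=pickle.load(open("q3.pkl","rb"))
env.line_to(*pose(qh,hg,(-74.8,0,0),A0),max_speed=20); print(tip(qh,hg))
for a in (.2,.14,.09,.06,.03,.015,0):
    h=env.line_to(*pose(qh,hg,(-74.8,0,-.2),a),max_speed=30 if a>.05 else 12,threshold=10)
    print(a,h,tip(qh,hg),np.round(env.current_wrist_force(),1),np.round(env.current_moment(),2),round(env.current_grip_width(),1))
    if h: break
print(env.current_time_s())
E
python3 s10.py
```

```text
[-7.498e+01 -3.000e-02 -1.300e-01  2.600e-01]
0.2 False [-7.355e+01  5.000e-02 -1.900e-01  2.000e-01] [ 1.5  0.3 -0.7] [-0.03  0.06 -0.02] 14.9
0.14 False [-7.402e+01  2.000e-02 -2.000e-01  1.400e-01] [ 1.5 -0.2 -0.3] [ 0.01 -0.04  0.  ] 14.8
0.09 False [-7.465e+01 -1.000e-02 -2.300e-01  9.000e-02] [ 2.1  0.1 -0.2] [-0.01 -0.06  0.06] 14.7
0.06 False [-7.603e+01 -9.000e-02 -2.700e-01  6.000e-02] [-0.2 -0.6 -1.3] [-0.13  0.39  0.04] 14.6
0.03 False [-7.524e+01 -4.000e-02 -2.400e-01  3.000e-02] [-0.6  0.1 -0.1] [-0.11  0.33 -0.02] 14.7
0.015 False [-7.487e+01  1.000e-02 -2.100e-01  2.000e-02] [-0.3 -0.5 -0.1] [-0.04  0.32  0.03] 15.0
0 False [-7.532e+01  6.000e-02  5.000e-02 -0.000e+00] [-2.5 -1.   2.5] [ 0.01  0.41 -0.04] 14.5
15.2333
```

```bash
cat > s11.py <<'E'
from h import *
qc,qh,t,hg=pickle.load(open("q3.pkl","rb"))
h=env.line_to(*pose(qh,hg,(-75,0,-3),0),max_speed=10,threshold=12)
print(h,tip(qh,hg),np.round(env.current_wrist_force(),1),np.round(env.current_moment(),2),env.current_time_s())
env.line_to(*pose(qh,hg,(-75,0,-.6),0),max_speed=10)
s=wrist(); im=cv2.cvtColor(s["color"],cv2.COLOR_RGB2BGR); im=(255*(im/255.)**.5).astype(np.uint8)
cv2.imwrite("pics/seat.png",cv2.resize(im,None,fx=1.5,fy=1.5))
E
python3 s11.py
```

```text
True [-7.535e+01  6.000e-02  2.000e-02 -0.000e+00] [-0.5  0.3  3.6] [-0.05  0.02 -0.  ] 15.4417
```

View pics/seat.png

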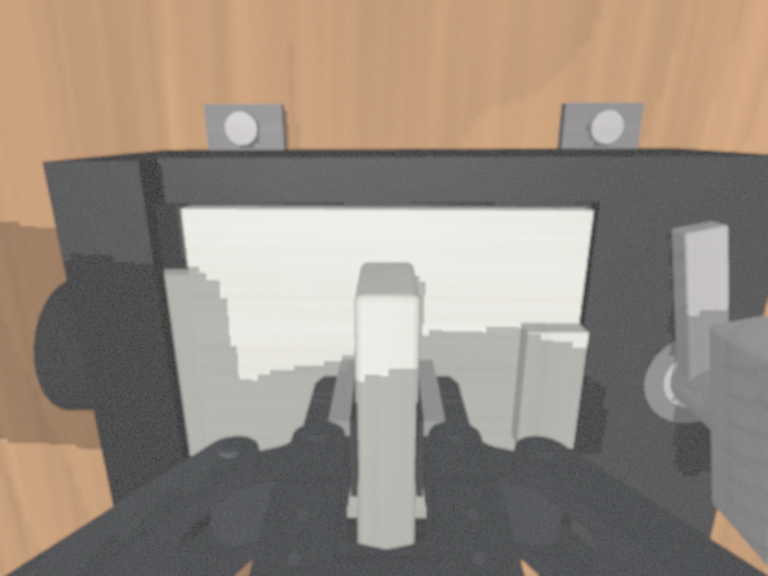

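The cover lies flat in the recess: its far edge at (593,207) is inside the dark rim line, the tongue at (165,270) runs under the lip, and it is firm when pressed. Release it and take the clamp handle.

```bash
cat > s12.py <<'E'
from h import *
qc,qh,t,hg=pickle.load(open("q3.pkl","rb"))
env.set_gripper(40,60)
g=np.array(env.current_tool_pos()); env.line_to(g+[0,0,75],None,120)
c=lambda z:np.r_[place(np.array([[100,0,0.]]),qh)[0][:2],z]
r=tool(qh[2]+t)
env.line_to(c(150),quat(r),120); env.pause(.1)
f0=np.array(env.current_wrist_force())
print("hit",env.line_to(c(84),quat(r),80,threshold=10),env.current_tool_pos()-c(84))
env.set_gripper(5,60); env.pause(.2)
print(env.current_grip_width(),env.current_grasp_force(),np.round(f0,1),np.round(env.current_wrist_force(),1),np.round(env.current_moment(),2),env.current_tool_pos()-c(84),env.current_time_s())
p=env.capture("scene"); cv2.imwrite("pics/clg.png",cv2.resize(cv2.cvtColor(p["color"],cv2.COLOR_RGB2BGR)[150:290,250:420],None,fx=4,fy=4))
E
python3 s12.py
```

```text
hit False [0.45410791 0.07751432 0.37462669]
15.128076528569213 59.40305750063999 [-0.6 -0.   0.4] [-1.  -1.2  5.1] [-0.05  0.19  0.04] [0.36900875 0.05678044 0.78958981] 19.5917
```

```bash
cat > s13.py <<'E'
from h import *
qc,qh,t,hg=pickle.load(open("q3.pkl","rb"))
c=lambda z:np.r_[place(np.array([[100,0,0.]]),qh)[0][:2],z]
def st(n): print(n,np.round(env.current_tool_pos()-c(84),2),np.round(env.current_wrist_force(),1),np.round(env.current_moment(),2),round(env.current_grip_width(),1),round(env.current_time_s(),2))
env.set_gripper(5,100)
h=env.line_to(c(96.5),quat(tool(qh[2]+t)),40); st("up")
for a in (.55,.9,1.25,1.57):
    env.move_to(c(96.5),quat(tool(qh[2]+a))); st(a)
    if np.hypot(*env.current_wrist_force()[:2])>30: break
E
python3 s13.py
```

```text
up [ 0.27  0.03 11.97] [ 3.6  0.4 -9.3] [ 0.14 -0.74  0.05] 14.1 20.32
0.55 [ 0.37  0.08 12.2 ] [ 3.8  1.1 -8.2] [ 0.19 -0.74 -0.01] 14.9 20.75
0.9 [ 0.43  0.16 12.5 ] [ 4.6  0.5 -8.6] [ 0.33 -0.84  0.07] 14.1 21.18
1.25 [ 0.44  0.24 12.58] [ 4.8  2.9 -8.4] [ 0.39 -0.85 -0.01] 14.6 21.6
1.57 [ 0.47  0.36 12.6 ] [ 4.1  2.6 -8.5] [ 0.41 -0.9   0.03] 14.2 22.01
```

```bash
cat > s14.py <<'E'
from h import *
qc,qh,t,hg=pickle.load(open("q3.pkl","rb"))
c=lambda z:np.r_[place(np.array([[100,0,0.]]),qh)[0][:2],z]
def st(n): print(n,np.round(env.current_tool_pos()-c(84),2),np.round(env.current_wrist_force(),1),np.round(env.current_moment(),2),round(env.current_grip_width(),1),round(env.current_time_s(),2))
r=quat(tool(qh[2]+1.57))
print(env.line_to(c(89.5),r,15,threshold=9)); env.pause(.2); st("down")
env.set_gripper(40,40); env.pause(.2); st("open")
env.line_to(c(190),r,100)
env.line_to(np.r_[place(np.array([[30,-20,0.]]),qh)[0][:2],280],quat(tool(qh[2])),150); env.pause(.2); st("away")
s=wrist(); im=cv2.cvtColor(s["color"],cv2.COLOR_RGB2BGR); im=(255*(im/255.)**.5).astype(np.uint8)
CL=lambda t,l:[R.from_euler('z',t).apply(b)+[100,0,l] for b in (box(-8,8,-30,30,87,113),box(-6,6,0,52,67,75))]
m=env.masks_of("clamp_grip",s); print([(round(x["score"],2),np.round(x["rect"])) for x in m])
if m:
    m=m[0]["region"]; v=max(((render(s,CL(a,l),qh)&m).sum()/(render(s,CL(a,l),qh)|m).sum(),a,l) for a in np.arange(1.2,1.7,.03) for l in (0,3.5,7,10)); print(v)
print(proj(s,place(np.array([[100,0,113],[48,0,82],[60,55,66],[-60,-55,66]],float),qh)))
cv2.imwrite("pics/fin.png",cv2.resize(im[80:300,90:420],None,fx=2.4,fy=2.4))
E
python3 s14.py
```

```text
True
down [0.81 0.43 7.63] [-0.5 -0.2  7.1] [-0.07  0.57 -0.01] 14.5 22.61
open [1.53 0.74 5.82] [-0.1 -0.7  0.9] [-0.01 -0.01  0.04] 39.8 23.18
away [-69.12 -22.78 195.8 ] [0.3 0.  0.1] [ 0.04  0.02 -0.03] 40.2 26.24
[(0.71, array([323., 149.,  95.,  24.]))]
(np.float64(0.9457364341085271), np.float64(1.5900000000000003), 3.5)
[[333.2008311  150.59540496]
 [275.57851022 144.92799312]
 [287.48465173  88.22609339]
 [177.03763562 191.67123835]]
```

View pics/fin.png

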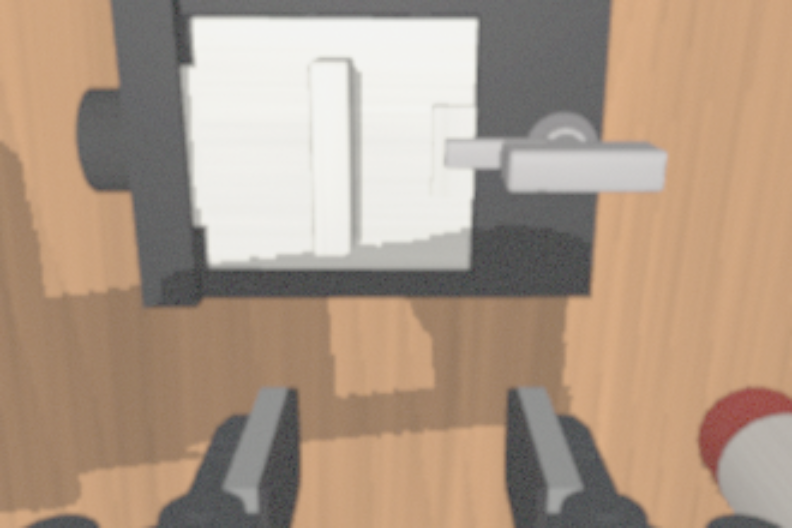

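The cover is flat in its recess with the tongue under the lip (190,150). The clamp nose at (470,153) lies over the pad, with the turn fitted at 1.59 and contact felt at about 7 mm lift. The gripper is clear, so I'll hand it in.

```bash
python3 -c "
from workcell import env
print(env.job_done())"
```

```text
the job is handed in; nothing more can be done
None
```

The cover is back in its recess with its tongue under the lip, the clamp is turned over the pad and let down onto it, and I handed the job in after about 26 s of robot time; no verdict came back.

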